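# Load the double-lidded tackle case, shut both lids, then hold the outer lid up alone

## Robot

A 6-joint arm with a two-finger parallel gripper is mounted at the origin on a cart in front of the work surface, level with it; the furniture and walls round the work are solid. World frame = base frame: x ahead of the robot, y to its left, z up, the work surface at z = 0. Lengths are in m, angles in rad, forces in N, time in s.
With the tool pointing down it reaches from about 0.375 to 0.975 m from the base axis. Payload 3.8 kg.
Tool frame: the origin (TCP) lies midway between the tips of the shut fingers; the grasp point (between the pads) lies 19 mm behind it; z points along the fingers, y is the line along which they close (so a half turn about z gives the same grasp; the last joint's range is limited). The gripper opens to 88 mm and grips with 3 to 60 N. Pads are 18 mm wide; open, the fingers measure 123 mm over their backs; the gripper's body (75 mm by 187 mm) begins 45 mm behind the grasp point.
Start: joints at [-1.345, 0.264, 1.604, -0, 1.274, -0.037], TCP at [0.175, -0.652, 0.239] pointing down, gripper open.
Joint ranges: [-2.63, 2.63], [-0.94, 2.18], [0.31, 2.57], [-1.31, 4.45], [0, 2.66], [-2.55, 2.55]. Speed limits (rad/s): [2.57, 2.57, 3.14, 3.14, 3.14, 3.14].

## Interface

Orientations are given as a rotation vector (axis times angle).
In Python, from cell import manip, inverse_kinematics, cams, order gives the robot as it stands. Calls block until the motion is done:
- manip.move_pose(position, orientation): joint-space move of the TCP to a pose.
- manip.move_linear(position, rate=0.15, rot=None): straight line of the TCP; rot=None keeps the orientation; rate is the mean speed in m/s.
- manip.set_joints(angles): joint-space move.
- manip.set_gripper(opening, force=None): finger opening in m; force is the grip in N (None keeps the last); returns when the fingers have stopped.
- manip.dwell(seconds).
- inverse_kinematics(position, orientation): joint angles nearest the present ones, or None.
- manip.state(): the state.
- cams.capture(name): name is "scene" or "side" or "wrist"; returns a dict with "image" (480x640x3 uint8, blue, green, red), "z_map" (480x640 float32, m along the optical axis (not along the pixel's ray), 0 where there is no reading), "intrinsics" (3x3 intrinsics, pixels), "position" and "orientation" of the camera in the world; the wrist camera has in their place "T_tool_cam" (4x4, takes a point from camera to tool coordinates, whose origin is the TCP and whose axes are the flange's). Camera axes: x right, y down, z forward; pixel columns grow to the right and rows downward; lengths in m; the calibration is good to about 2 mm. A picture is of the moment at which its call begins: read the wrist's pose just before it.
A pose or a line that the arm cannot do raises manip.IKError and nothing moves.
- order.close_job(): hands the job in; it is judged then, once.
The state is a dict: "clock": time; "joint_pos": joint angles; "joint_velocities": joint speeds; "tau": joint torques, N m; "tool_pos": TCP position; "tcp_rot": TCP orientation; "contact_force": force on the tool from outside, world axes, zero at the start; "moment": the same for the moment, N m; "gripper_width": finger opening in m; "grasp_force": force on a finger pad.
Only numpy, scipy, OpenCV 4.12 (cv2) and the standard library are available. Lean on these libraries where they do the work, as an engineer would, in place of code of your own. Each camera call takes 0.05 s, during which the arm holds its last target. There are 200 camera calls.

## Task

The tackle case has two nested lids: lift both together by their front tabs until they lean back on their stop, set the round shot tin flat in the large empty compartment, and gently lower the two lids together, without letting either drop, until both are shut. Then raise the outer lid alone about halfway, so that the lures on the inner lid can be reached while the inner lid stays shut, and finish holding the outer lid there in the gripper. Keep the lids together whenever the inner one is off the case, and leave the other things on the table where they are.

Things in the scene. Friction and masses are not known exactly. Their poses are not given: they have to be found in the camera images.
- tackle_case: Double-lidded tackle case: plain grey box with a dark body, fixed on the table, 130 mm deep (x), 190 wide (y), rim 60 mm up, 90 mm high with lids shut. Origin: centre of underside; x points from its front (facing the robot within 15 degrees, with the tabs) to its back, y to its left, z up. Both lids share one hinge line along the top of the back wall.
- hinge (a point): Middle of the hinge line of both lids: x +65, y 0, z 60 mm in the case's frame; axes as the case's (the hinge line runs along y).
- compartment (a point): Centre of the floor of the large empty compartment, where the tin goes: x 0, y -30, z 18 mm in the case's frame, axes as the case's. It is 116 x 116 mm; walls rise 42 mm above the floor, on the left a divider 30 mm, beyond which a narrow compartment holds two clips.
- inner_lid (a joint): Inner lid's hinge (rad): 0 shut on the rim, grows as its front rises, 1.75 leaning back on its stop, where it stays. Flat white plate 4 mm thick, inside the outer lid, two lures fixed on top. 0.17 kg, swings freely, no latch; let go short of upright, it falls shut.
- outer_lid (a joint): Outer lid's hinge (rad): 0 shut, grows as its front rises, 1.77 leaning back on its stop, where it stays. Grey cap 30 mm deep, 0.2 kg, over the inner lid. Swings freely; let go short of upright, it falls shut. It rests on the inner lid and so is never lower; nothing makes the inner lid follow it up.
- inner_tab (a point): Middle of the rolled pin across the inner lid's tab: pin 27 mm long (y), 6 thick, 20 mm in front of the case, 150 mm from the hinge line, 3 mm above the rim when shut; lid axes. The tab juts 24 mm. A like pin of the outer tab lies 7 mm above: a pinch along y on both pin ends (middle 3.5 mm above this point) takes both lids; pins turn and creep some mm between the pads as the lids swing.
- outer_tab (a point): Middle of the end pin of the outer lid's tab: pin 16 mm long (y), 6 thick, 44 mm in front of the case, 174 mm from the hinge line, 10 mm above the rim when shut; lid axes. The tab, 24 wide at the root, narrows to 13 mm and juts 49 mm, 25 beyond the inner one under it, so a pinch along y here takes the outer lid only. Free below down to the table.
- shot_tin: The round tin of split shot, closed, a plain flat drum without a hole, 51 mm across, 19 mm high, about 80 g, lying flat on the table to the right of the case. Origin: centre of its underside, z up.
- lure_box_a: Bystander, to be left where it is: boxed lure, 157 x 45 x 26 mm, lying. Origin: centre of its underside.
- pliers: Bystander, to be left where it is: long-nose pliers, 159 mm long, lying. Origin: centre of its underside.
- screwdriver: Bystander, to be left where it is: screwdriver, 167 mm long, lying. Origin: centre of its underside.
- plug_red: Bystander, to be left where it is: bare plug lure, 90 mm long, lying. Origin: centre of its underside.
Not all that is in view belongs to the job. Of the things that look like the shot_tin, take the one that is farthest from the robot's base at the start.

How it is judged:
On the way, in this order (a step that is already met when the one before it is completed fails the run):
1. both lids leaned back on their stop, together (value of joint each of inner_lid, outer_lid above 1.68 rad), for 0.2 s.
2. the shot tin set flat in the empty compartment and let go, the lids still open (x of shot_tin in the frame of compartment between -0.04 and 0.04 m and y of shot_tin in the frame of compartment between -0.04 and 0.04 m and z of shot_tin in the frame of compartment between -0.006 and 0.008 m and angle between shot_tin's own z axis and vertical below 0.15 rad and linear speed of shot_tin below 0.02 m/s and contact force between the fingers and shot_tin below 0.1 N and value of joint each of inner_lid, outer_lid above 1.5 rad), for 0.2 s.
3. both lids shut over it (value of joint each of inner_lid, outer_lid below 0.03 rad and x of shot_tin in the frame of compartment between -0.04 and 0.04 m and y of shot_tin in the frame of compartment between -0.04 and 0.04 m and z of shot_tin in the frame of compartment between -0.006 and 0.008 m and angle between shot_tin's own z axis and vertical below 0.15 rad), for 0.2 s.
4. the outer lid lifted alone, the inner lid still shut (value of joint outer_lid between 0.2 and 0.6 rad and value of joint inner_lid below 0.04 rad), for 0.05 s.
At the end, for the whole second after the job is handed in: The fingers hold the outer lid still at 0.6 to 1.3 rad (35 to 75 degrees) open; the inner lid is shut (under 0.04 rad) and not touched by the fingers; the tin lies flat (within 0.15 rad) on the liner of the large compartment (underside within -6 to +8 mm of it) (value of joint outer_lid between 0.6 and 1.3 rad and velocity of joint outer_lid between -0.1 and 0.1 rad/s and value of joint inner_lid below 0.04 rad and contact force between the fingers and outer_lid above 0.3 N and contact force between the fingers and inner_lid below 0.1 N and x of shot_tin in the frame of compartment between -0.04 and 0.04 m and y of shot_tin in the frame of compartment between -0.04 and 0.04 m and z of shot_tin in the frame of compartment between -0.006 and 0.008 m and angle between shot_tin's own z axis and vertical below 0.15 rad); the arm keeps its last pose, push and grip.
It fails at once if the lids come apart (by over 0.25 rad) while the inner lid is off the case (over 0.12 rad) (value of joint inner_lid above 0.12 rad and angle between the x axis of outer_tab and the x axis of inner_tab, either way round above 0.25 rad).
It fails at once if a lid drops (closing faster than 3 rad/s) (velocity of joint any of inner_lid, outer_lid below -3 rad/s).
It fails at once if a bystander is pushed away (over 30 mm) (distance of any of lure_box_a, pliers, screwdriver, plug_red from where it was at the start of the episode above 0.03 m).
It also fails if it takes over 72 s, if anything falls off the work surface, if the arm or the gripper's body presses on something with over 40 N, if the wrist force passes 120 N, or if a joint passes its speed limit or range.

## Working session

There is one attempt and no reset: what is moved stays moved. The work goes in short steps, each a Python script; the robot and the scene stay as the last script left them, time stands still between calls to the robot, and variables do not carry over. Pictures are saved under pics/ and viewed, at most 10 in all, crops included, and the job is handed in when it is done.

```bash
ls; mkdir -p pics
python3 - <<'E'
from cell import manip, cams
import cv2, numpy as np
print(manip.state())
for n in ("scene","side"):
    c=cams.capture(n); cv2.imwrite(f"pics/{n}0.png",c["image"]); np.savez(f"{n}0.npz",**c)
    print(n,c["intrinsics"],c["position"],c["orientation"])
E
```

```text
pics
{'clock': 0.0, 'joint_pos': array([-1.34489947e+00,  2.64712517e-01,  1.60532148e+00, -2.84456628e-06,
        1.27368940e+00, -3.69263731e-02]), 'joint_velocities': array([ 1.49318000e-04, -6.93421452e-04, -2.13146976e-03, -8.31364037e-06,
        3.68320246e-04,  1.77907420e-04]), 'tau': array([-8.81479355e-04, -5.02114284e+01, -3.56877208e+01,  7.27858627e-02,
        2.94101774e-02, -1.73199464e-04]), 'tool_pos': array([ 0.17519724, -0.65115949,  0.23744374]), 'tcp_rot': array([-3.11240268e+00, -4.11377935e-01,  3.19805220e-04]), 'contact_force': array([ 0.90063143, -0.64860103,  0.55970065]), 'moment': array([-0.0385247 , -0.02165889, -0.00034423]), 'grasp_force': 0.0, 'gripper_width': 0.08799003335014915}
scene [[462.54679643   0.         320.78307113]
 [  0.         462.54679643 233.76826137]
 [  0.           0.           1.        ]] [-0.30301165 -0.63332735  0.50555095] [-1.76913437  1.04790736 -0.65735767]
side [[509.8452216    0.         327.23418041]
 [  0.         509.8452216  239.64856022]
 [  0.           0.           1.        ]] [0.11079633 0.70515014 0.91428019] [-0.54962497  2.66266263 -1.16597021]
```

View pics/scene0.png

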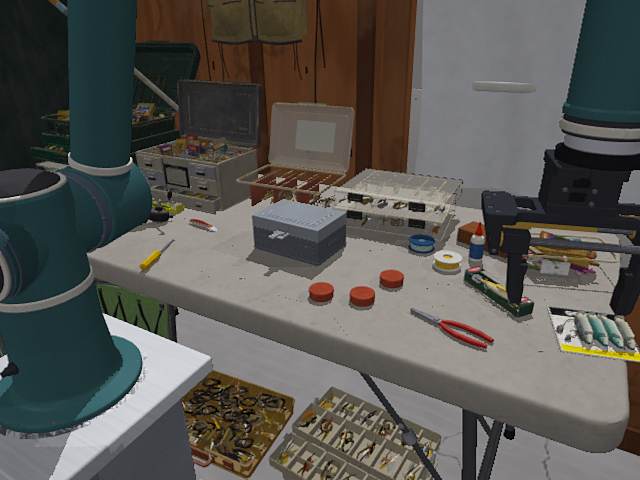

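View pics/side0.png

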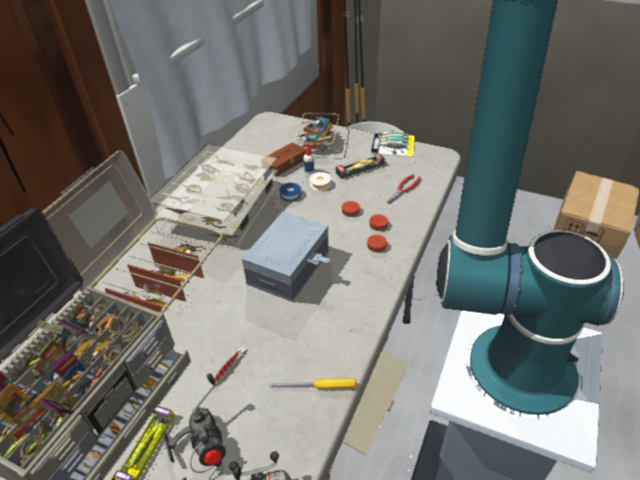

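The scene shows the grey case at about (300,235), with tabs at (280,235). There are three red tins at (321,292), (362,296) and (391,279), and the side view agrees: case (287,255), tins (376,243), (378,222), (350,208). Next I'll work out their positions.

```bash
cat > h.py <<'E'
import numpy as np, cv2
from scipy.spatial.transform import Rotation as R
def cloud(c):
    K=c["intrinsics"]; z=c["z_map"]; v,u=np.mgrid[:480,:640]
    p=np.stack([(u-K[0,2])/K[0,0]*z,(v-K[1,2])/K[1,1]*z,z],-1)
    P=p@R.from_rotvec(c["orientation"]).as_matrix().T+c["position"]
    P[z==0]=np.nan; return P
def rect(pts):  # 2D pts -> centre, sizes, angle
    return cv2.minAreaRect((pts*1000).astype(np.float32))
E
python3 - <<'E'
from h import *
for n in("scene","side"):
    c=dict(np.load(n+"0.npz")); P=cloud(c); im=c["image"].astype(int)
    red=(im[...,2]>110)&(im[...,1]<80)&(im[...,0]<80)
    k,l,s,_=cv2.connectedComponentsWithStats(red.astype(np.uint8))
    for i in range(1,k):
        if s[i,4]>60:
            q=P[l==i]; q=q[np.isfinite(q[:,0])]
            if len(q)<30: continue
            t=q[q[:,2]>np.percentile(q[:,2],90)-.004]
            (cx,cy),r=cv2.minEnclosingCircle((t[:,:2]*1000).astype(np.float32))
            if abs(np.median(t[:,2]))<.06: print(n,"red",s[i],np.round([cx,cy,r]),"ztop",np.median(t[:,2]).round(4),"dist",np.hypot(cx,cy).round())
    x,y,z=P[...,0],P[...,1],P[...,2]
    m=(z>.075)&(z<.1)&(x>.35)&(x<.75)&(y>-.4)&(y<.1)
    k,l,s,_=cv2.connectedComponentsWithStats(m.astype(np.uint8))
    for i in range(1,k):
        if s[i,4]>300:
            q=P[l==i]; t=q[q[:,2]>.084]; print(n,"top",s[i],rect(t[:,:2]),np.median(t[:,2]), np.median(t,0))
    # table z
    m=(abs(z)<.02)&(x>.4)&(x<.6)&(y>-.3)&(y<.2); print("table",np.median(z[m]))
E
```

```text
scene red [380 270  24  12 208] [ 516. -336.   25.] ztop 0.0197 dist 616.0
scene red [309 283  25  12 235] [ 400. -230.   25.] ztop 0.0194 dist 461.0
scene red [350 287  25  13 249] [ 424. -310.   25.] ztop 0.0195 dist 525.0
scene red [439 320  55  27 279] [ 405. -518.   48.] ztop 0.0104 dist 658.0
scene top [ 252  199   94   38 2150] ((576.2755737304688, -68.33710479736328), (193.8507080078125, 135.009765625), 88.17259979248047) 0.09224235684184462 [ 0.56318257 -0.08004719  0.09224236]
table 0.0016650883145371553
side red [276 147  17  12  67] [ 798. -485.   37.] ztop 0.0356 dist 934.0
side red [343 203  16  10  95] [ 515. -331.   23.] ztop 0.0187 dist 612.0
side red [370 216  18  12 118] [ 423. -305.   23.] ztop 0.0184 dist 521.0
side red [368 237  19  13 135] [ 399. -224.   24.] ztop 0.0178 dist 457.0
side red [214 353  24  29  84] [542. 264.  55.] ztop 0.0168 dist 603.0
side red [204 450  17  15 186] [468. 430.  11.] ztop 0.0556 dist 636.0
side top [ 242  212   86   69 3279] ((577.4080200195312, -70.62325286865234), (194.83876037597656, 133.65390014648438), 87.44380187988281) 0.09033517598482121 [ 0.57479329 -0.06005738  0.09033518]
table -0.00018438545156806985
```

```bash
cat >> h.py <<'E'
def orient(psi,phi,flip=0):  # phi: 0 tool down, + points ahead; rotvec
    return (R.from_euler('z',psi)*R.from_euler('y',-phi)*R.from_euler('x',np.pi)*R.from_euler('z',flip*np.pi)).as_rotvec()
def wcloud(c,st):
    T=np.eye(4); T[:3,:3]=R.from_rotvec(st["tcp_rot"]).as_matrix(); T[:3,3]=st["tool_pos"]
    T=T@c["T_tool_cam"]; c=dict(c); c["orientation"]=R.from_matrix(T[:3,:3]).as_rotvec(); c["position"]=T[:3,3]
    return cloud(c),c
E
python3 - <<'E'
from h import *
from cell import manip, cams, inverse_kinematics as ik
manip.move_pose([.42,-.08,.26],orient(-.03,0))
st=manip.state(); c=cams.capture("wrist"); P,cc=wcloud(c,st)
cv2.imwrite("pics/w1.png",c["image"]); np.savez("w1.npz",P=P,**cc)
print(st["clock"],st["joint_pos"].round(2),st["tool_pos"]); print(c["T_tool_cam"].round(3))
h=np.array([.641,-.071,.06])
d=np.deg2rad
for p0,p1 in((55,-45),(50,-30),(40,-20),(45,0),(30,0),(0,0)):
    o=[]
    for t in np.linspace(0,1,8):
        th=1.76*t; ph=d(p0+(p1-p0)*t)
        g=h+.15*np.array([-np.cos(th),0,np.sin(th)])+[0,0,.0065]; u=np.array([np.sin(ph),0,-np.cos(ph)])
        q=ik(g+.016*u,orient(-.03,ph)); o.append(None if q is None else np.round(q,2))
    print(p0,p1,[x is not None for x in o]); 
    if all(x is not None for x in o): print(o[0],o[-1])
# tall things behind
P=cloud(dict(np.load("side0.npz")));x,y,z=P[...,0],P[...,1],P[...,2]
for a in np.arange(.66,1.05,.06):
    print(a.round(2),[ (np.nanmax(z[(abs(x-a-.03)<.03)&(abs(y-b)<.05)&(z<.5)],initial=-1)).round(2) for b in np.arange(-.4,.3,.1)])
E
```

```text
2.325 [-0.25 -0.23  2.07 -0.    1.31  1.35] [ 0.42016529 -0.08051333  0.26006222]
[[ 0.001 -0.952 -0.305  0.08 ]
 [ 1.     0.001 -0.    -0.001]
 [ 0.    -0.305  0.952 -0.146]
 [ 0.     0.     0.     1.   ]]
55 -45 [False, False, True, True, True, True, True, True]
50 -30 [False, True, True, True, True, True, True, True]
40 -20 [False, True, True, True, True, True, True, True]
45 0 [False, True, True, True, True, True, True, True]
30 0 [True, True, True, True, True, True, True, True]
[-0.27 -0.1   2.49  0.47  0.27  0.91] [-0.14  0.29  1.65 -0.    1.2   1.46]
0 0 [True, True, True, True, True, True, True, True]
[-0.19  0.13  2.15 -0.    0.86  1.41] [-0.14  0.29  1.65 -0.    1.2   1.46]
0.66 [np.float64(0.03), np.float64(0.03), np.float64(0.01), np.float64(0.0), np.float64(0.0), np.float64(0.0), np.float64(0.09)]
0.72 [np.float64(0.1), np.float64(0.1), np.float64(0.1), np.float64(0.1), np.float64(0.09), np.float64(0.09), np.float64(0.09)]
0.78 [np.float64(0.1), np.float64(0.1), np.float64(0.1), np.float64(0.1), np.float64(0.09), np.float64(0.09), np.float64(0.09)]
0.84 [np.float64(0.1), np.float64(0.1), np.float64(0.1), np.float64(0.1), np.float64(0.09), np.float64(0.08), np.float64(0.08)]
0.9 [np.float64(0.1), np.float64(0.1), np.float64(0.1), np.float64(0.1), np.float64(0.25), np.float64(0.28), np.float64(0.29)]
0.96 [np.float64(0.1), np.float64(0.1), np.float64(0.1), np.float64(0.1), np.float64(0.28), np.float64(0.29), np.float64(0.29)]
1.02 [np.float64(0.5), np.float64(0.5), np.float64(0.5), np.float64(0.5), np.float64(0.5), np.float64(0.43), np.float64(0.39)]
```

View pics/w1.png

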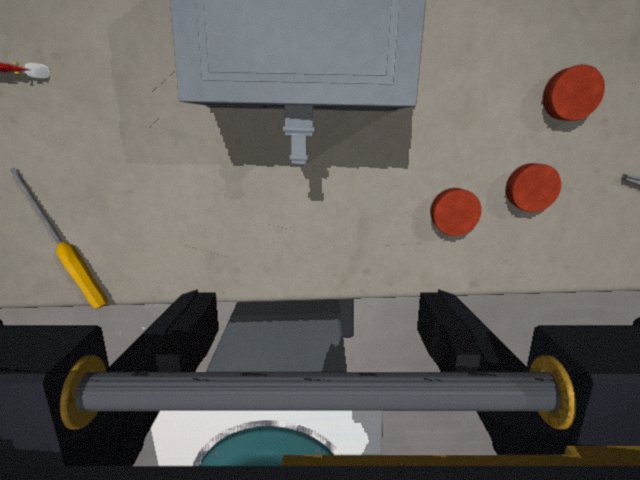

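The wrist view shows the tab in front of the case: the double pin at about (298,128), the end pin at (298,162), and the case's front edge from (180,100) to (418,106). I'll fit these in world coordinates.

Run:
```python
from h import *
d=np.load("w1.npz"); P=d["P"]; im=d["image"].astype(int)
x,y,z=P[...,0],P[...,1],P[...,2]
f=lambda u,v:P[v,u].round(4)
print("end pin",[f(u,v) for u,v in((298,161),(292,160),(304,161))],"inner",[f(u,v) for u,v in((298,127),(298,131),(287,130),(309,130))])
m=(z>.05)&(z<.11)&(y>-.25)&(y<.1)&(x>.4)&(x<.75)
ys,xs=np.where(m)
tab=m&(np.arange(480)[:,None]>106)
q=P[tab]; print("tab n",len(q),q.min(0),q.max(0))
for a in np.arange(q[:,0].min(),q[:,0].max(),.003):
    s=q[(q[:,0]>=a)&(q[:,0]<a+.003)]
    if len(s): print(a.round(4),s[:,1].min().round(4),s[:,1].max().round(4),s[:,1].mean().round(4),np.median(s[:,2]).round(4),len(s))
# front edge of lid top: per-column lowest point with z>.086
e=[]
for u in range(190,410,4):
    if 270<u<330: continue
    v=np.where(m[:,u]&(z[:,u]>.085))[0]
    v=v[v<112]
    if len(v): e.append(P[v.max(),u,:2])
e=np.array(e); k=np.polyfit(e[:,1],e[:,0],1); print("front edge x=a*y+b",k,"yaw",-np.arctan(k[0]),"res",np.std(e[:,0]-np.polyval(k,e[:,1])))
t=P[m&(z>.086)]; print("lid y lims", [ (a.round(3),t[(abs(t[:,0]-a)<.006),1].min().round(4),t[(abs(t[:,0]-a)<.006),1].max().round(4)) for a in (.525,.54,.555,.57)], "z",np.median(t[:,2]))
# red tin
red=(im[...,2]>110)&(im[...,1]<80)&(im[...,0]<80)&(z>.012)
kk,l,s,_=cv2.connectedComponentsWithStats(red.astype(np.uint8))
for i in range(1,kk):
    if s[i,4]>300:
        r=P[l==i]; r=r[r[:,2]>np.median(r[:,2])-.004]; print(s[i],cv2.minEnclosingCircle((r[:,:2]*1000).astype(np.float32)),np.median(r[:,2]))
```

```text
end pin [array([ 0.4676, -0.0641,  0.0719]), array([ 0.4687, -0.0589,  0.0723]), array([ 0.4673, -0.0694,  0.0705])] inner [array([ 0.4963, -0.0654,  0.0713]), array([ 0.493 , -0.0653,  0.0729]), array([ 0.4941, -0.0559,  0.0721]), array([ 0.4936, -0.0748,  0.0719])]
tab n 1311 [ 0.46563678 -0.15985047  0.0502108 ] [ 0.51279445 -0.05218402  0.07504196]
0.4656 -0.0721 -0.0578 -0.0649 0.0719 58
0.4686 -0.0722 -0.0571 -0.0644 0.0729 60
0.4716 -0.0722 -0.0573 -0.0646 0.0719 63
0.4746 -0.0706 -0.0583 -0.0642 0.0718 48
0.4776 -0.0708 -0.0584 -0.0649 0.0718 57
0.4806 -0.0709 -0.0587 -0.0646 0.0717 49
0.4836 -0.0711 -0.0588 -0.0647 0.0719 58
0.4866 -0.0764 -0.0589 -0.0664 0.0717 55
0.4896 -0.0782 -0.0522 -0.0651 0.0716 105
0.4926 -0.0791 -0.0523 -0.0664 0.0725 113
0.4956 -0.0791 -0.0525 -0.0656 0.0719 110
0.4986 -0.0777 -0.0544 -0.0653 0.0716 102
0.5016 -0.0777 -0.0546 -0.0667 0.0718 106
0.5046 -0.0778 -0.0547 -0.0666 0.0719 103
0.5076 -0.1599 -0.055 -0.0807 0.0717 125
0.5106 -0.1439 -0.055 -0.0806 0.0715 99
front edge x=a*y+b [0.04874818 0.51788765] yaw -0.04870961920476028 res 0.00020337132741801792Traceback (most recent call last):
  File "<stdin>", line 21, in <module>
AttributeError: 'float' object has no attribute 'round'
```

```bash
cat >> h.py <<'E'
PSI=-.047; H=np.array([.6437,-.0727,.060]); EX=np.array([np.cos(PSI),np.sin(PSI),0]); EZ=np.array([0,0,1.])
def pose(th,phi,r=.150,n=.0065,off=.015,back=0.):
    """TCP pose holding lid-fixed point (r from hinge, n above) at lid angle th, tool pitch phi, pin off behind TCP"""
    g=H+EX*(-r*np.cos(th)+n*np.sin(th))+EZ*(r*np.sin(th)+n*np.cos(th))
    return g+(off-back)*(np.sin(phi)*EX-np.cos(phi)*EZ), orient(PSI,phi)
D=np.deg2rad
phis=lambda th: D(20-65*th/1.75)
def swing(manip,a,b,n,rate=.1,phi=phis,**k):
    f=[]
    for th in np.linspace(a,b,n+1)[1:]:
        p,o=pose(th,phi(th),**k); manip.move_linear(p,rate=rate,rot=o)
        s=manip.state(); f.append((round(th,2),s["contact_force"].round(1).tolist(),round(s["gripper_width"],4)))
    return f
E
python3 - <<'E'
from h import *
from cell import manip, cams, inverse_kinematics as ik
print(all(ik(*pose(t,phis(t))) is not None for t in np.linspace(0,1.75,15)))
manip.set_gripper(.06,30)
manip.move_pose(*pose(0,phis(0),back=.07))
manip.move_linear(pose(0,phis(0))[0],rate=.1)
manip.set_gripper(0,30)
s=manip.state(); print(s["clock"],s["gripper_width"],s["grasp_force"],s["contact_force"],s["tool_pos"])
c=cams.capture("wrist"); cv2.imwrite("pics/w2.png",c["image"])
E
```

```text
True
5.1 0.025663895462569322 30.00067848712206 [-1.26240529 -4.71257762  2.66176605] [ 0.49909699 -0.06639525  0.05266325]
```

View pics/w2.png

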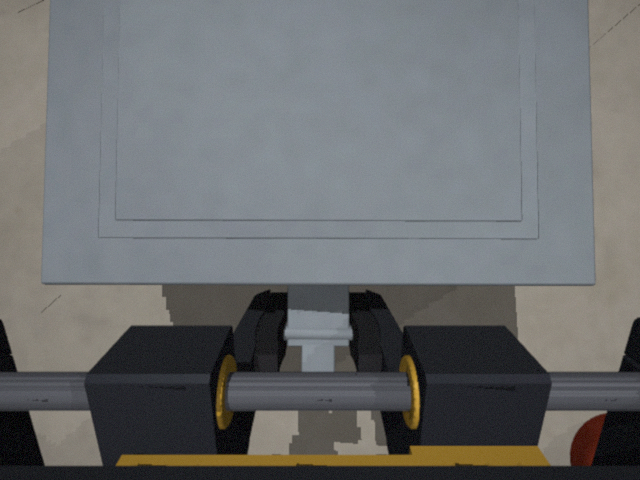

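The pads have closed on the pin ends (about 320,335) at a width of 26 mm. I'll start the swing and check that both lids come up.

Run:
```python
from h import *
from cell import manip, cams
print(swing(manip,0,.5,4))
c=cams.capture("scene"); cv2.imwrite("pics/s3.png",cv2.resize(c["image"][140:340,200:440],None,fx=2.5,fy=2.5,interpolation=2))
print(manip.state()["clock"])
```

```text
[(np.float64(0.12), [-0.5, -5.8, -2.8], 0.0254), (np.float64(0.25), [0.9, -5.0, -3.2], 0.0256), (np.float64(0.38), [0.2, -4.8, -2.6], 0.026), (np.float64(0.5), [-1.3, -4.6, -1.8], 0.0257)]
6.5333
```

View pics/s3.png

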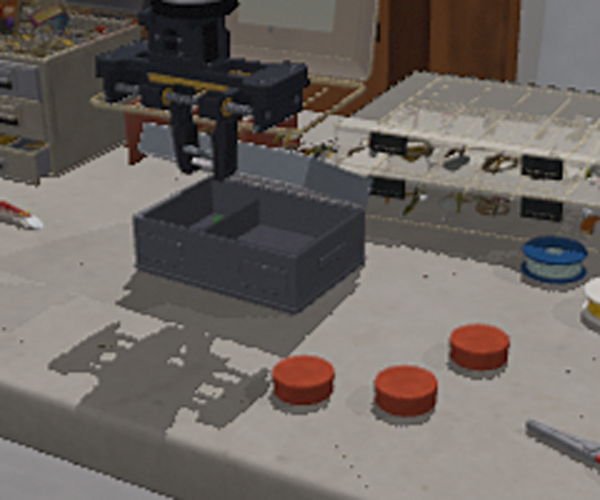

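Both lids are up together: the open box is visible at about (250,240) in the crop. I'll go on to the stop and release.

Run:
```python
from h import *
from cell import manip, cams
print(swing(manip,.5,1.73,9)[-4:])
manip.set_gripper(.06); manip.dwell(.3)
manip.move_linear(pose(1.73,phis(1.75),back=.09)[0],rate=.2)
print(manip.state()["tool_pos"],manip.state()["clock"])
c=cams.capture("scene"); cv2.imwrite("pics/s4.png",cv2.resize(c["image"][140:340,200:440],None,fx=2.5,fy=2.5,interpolation=2))
np.savez("s4.npz",**c); np.savez("side4.npz",**cams.capture("side"))
P=cloud(c); 
# inner lid underside points in case frame
A=np.c_[EX,[-EX[1],EX[0],0],EZ]; q=(P-H)@A
for nm in("s4","side4"):
    q=(cloud(dict(np.load(nm+".npz")))-H)@A
    for y0 in(-.06,.05):
        m=(abs(q[...,1]-y0)<.02)&(q[...,2]>.02)&(q[...,2]<.11)&(abs(q[...,0])<.07); s=q[m]
        if len(s)>20: k=np.polyfit(s[:,2],s[:,0],1); print(nm,y0,len(s),"lean th",np.pi/2+np.arctan(k[0]),"x0",k[1])
```

```text
[(np.float64(1.32), [-2.5, -4.7, 3.9], 0.0257), (np.float64(1.46), [-0.7, -6.0, 2.9], 0.0258), (np.float64(1.59), [-0.6, -5.1, 1.7], 0.0257), (np.float64(1.73), [0.0, -4.6, 2.6], 0.0259)]
[ 0.72679803 -0.07660629  0.2593135 ] 11.2083
s4 -0.06 526 lean th 1.7536746629070006 x0 -0.0005952609293404761
s4 0.05 449 lean th 1.747111144610387 x0 -0.0004200210315264996
side4 -0.06 353 lean th 1.7754917084584776 x0 -0.0018085336680720083
side4 0.05 416 lean th 1.7702398760493963 x0 -0.001093219597880851
```

View pics/s4.png

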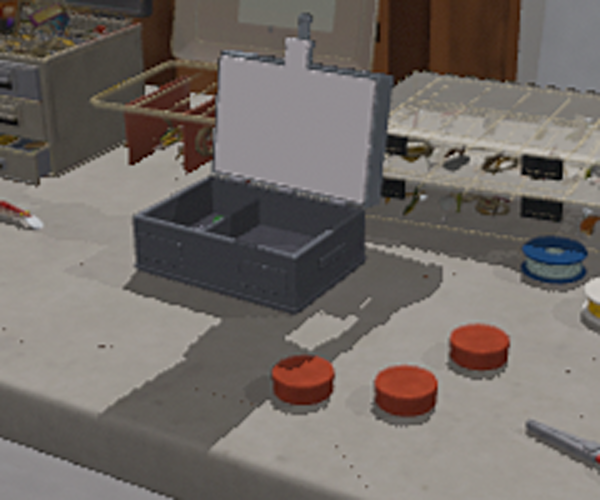

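Both lids lean on their stop: the white inner underside shows at about (290,130) in the crop, and the fitted angle is about 1.75. Next is the tin at (480,345) in the crop, refined with the wrist camera.

Run:
```python
from h import *
from cell import manip, cams
o=orient(PSI,0)
manip.move_linear([.66,-.12,.36],rate=.25,rot=orient(PSI,D(-15)))
manip.move_pose([.46,-.334,.2],o)
s=manip.state(); c=cams.capture("wrist"); P,cc=wcloud(c,s); im=c["image"].astype(int); z=P[...,2]
red=(im[...,2]>110)&(im[...,1]<80)&(im[...,0]<80)&(z>.012)&(z<.03)
k,l,st,_=cv2.connectedComponentsWithStats(red.astype(np.uint8)); T=[]
for i in range(1,k):
    if st[i,4]>300:
        r=P[l==i]; r=r[r[:,2]>np.median(r[:,2])-.003]; (a,b),rad=cv2.minEnclosingCircle((r[:,:2]*1000).astype(np.float32)); T.append((a,b)); print(a,b,rad,np.median(r[:,2]))
t=min(T,key=lambda q:np.hypot(q[0]-516,q[1]+334)); t=np.array(t)/1000; print("tin",t)
assert np.hypot(*(t-[.516,-.334]))<.01
manip.set_gripper(.078)
manip.move_linear([*t,.08],rate=.2); manip.move_linear([*t,.004],rate=.1)
manip.set_gripper(0,15); s=manip.state(); print(s["gripper_width"],s["grasp_force"],s["contact_force"],s["clock"])
manip.move_linear([*t,.15],rate=.15); s=manip.state(); print(s["gripper_width"],s["contact_force"],s["clock"])
```

```text
519.3631591796875 -336.1109313964844 25.318470001220703 0.018156410295666947
426.7010803222656 -310.3240661621094 25.569316864013672 0.01811725247037399
403.1152038574219 -229.40997314453125 25.243825912475586 0.01812548030724409
tin [ 0.51936316 -0.33611093]
0.049724722012807865 15.000223957467824 [0.41295449 1.35943761 2.4637518 ] 16.0583
0.05055507373113289 [-0.29326021  0.47368049 -2.1738299 ] 17.1833
```

Run:
```python
from h import *
from cell import manip, cams
EY=np.array([-EX[1],EX[0],0]); C=H-EX*.065-EY*.030; C[2]=.018; t=(C-EX*.006)[:2]; print(t)
manip.move_linear([*t,.17],rate=.25)
manip.move_linear([*t,.09],rate=.15); manip.move_linear([*t,.0235],rate=.06)
s=manip.state(); print(s["contact_force"],s["tool_pos"])
manip.set_gripper(.062); s=manip.state(); print(s["gripper_width"],s["contact_force"])
manip.dwell(.15); manip.move_linear([*t,.16],rate=.15)
manip.move_linear([.43,-.14,.26],rate=.25)
s=manip.state(); c=cams.capture("wrist"); P,cc=wcloud(c,s); im=c["image"].astype(int); print(s["clock"])
cv2.imwrite("pics/w5.png",c["image"])
q=(P-C)@np.c_[EX,EY,EZ]
red=(im[...,2]>100)&(im[...,1]<80)&(im[...,0]<80)&(np.hypot(q[...,0],q[...,1])<.07)&(q[...,2]<.04)
r=q[red]; print(len(r)); r=r[r[:,2]>np.median(r[:,2])-.003]
print(cv2.minEnclosingCircle((r[:,:2]*1000).astype(np.float32)),np.percentile(r[:,2],[5,50,95]))
```

```text
[ 0.57136892 -0.0993311 ]
[ 0.72191676  0.90019151 -0.57468693] [ 0.5718722  -0.09940837  0.02399027]
0.06220357466937582 [ 0.34877612 -0.19075313 -0.20910794]
22.7
612
((-12.153562545776367, 0.7805938720703125), 24.069190979003906) [0.01667421 0.01807429 0.01934387]
```

View pics/w5.png

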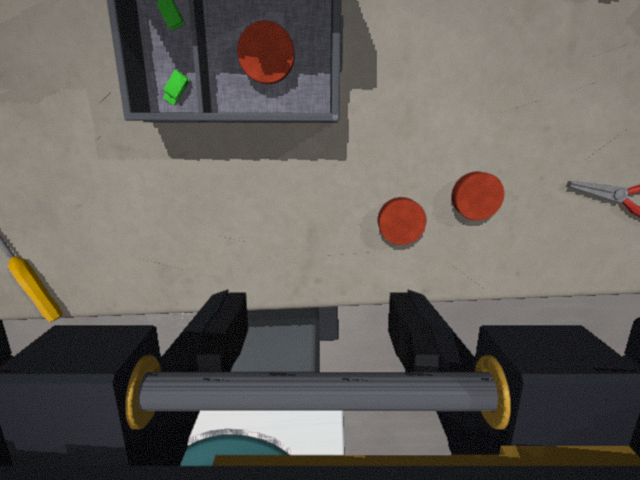

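The tin lies flat at (265,52), about (-12, +1) mm from the compartment centre. Now I'll re-grip both tabs and lower the lids.

Run:
```python
from h import *
from cell import manip, cams
manip.move_linear([.55,-.12,.36],rate=.3)
manip.move_linear([.66,-.10,.36],rate=.25,rot=orient(PSI,D(-15)))
manip.set_gripper(.06,30)
p,o=pose(1.76,phis(1.76),back=.09); manip.move_linear(p,rate=.2,rot=o)
manip.move_linear(pose(1.76,phis(1.76))[0],rate=.1)
s=manip.state(); print(s["contact_force"])
manip.set_gripper(0,30); s=manip.state(); print(s["gripper_width"],s["grasp_force"],s["contact_force"],s["clock"])
print(swing(manip,1.76,1.45,3,rate=.08))
c=cams.capture("scene"); cv2.imwrite("pics/s6.png",cv2.resize(c["image"][140:340,200:440],None,fx=2.5,fy=2.5,interpolation=2))
print(manip.state()["clock"])
```

```text
[-0.26206992  0.2987668   1.03721956]
0.02606134696872254 29.999538995325565 [ 0.13862659 -5.00336743 -0.30297034] 26.7167
[(np.float64(1.66), [0.7, -4.9, -1.1], 0.0256), (np.float64(1.55), [0.3, -5.0, -1.9], 0.0258), (np.float64(1.45), [-0.0, -5.4, -2.4], 0.0261)]
27.7667
```

View pics/s6.png

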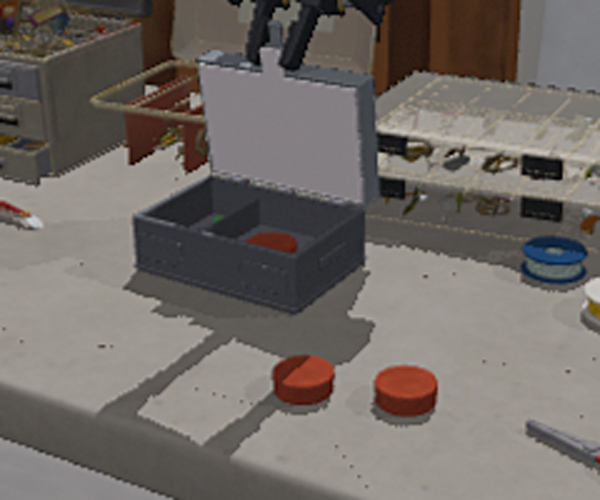

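Both lids follow the gripper, with the tabs in the fingers at about (275,60), and the tin is in the case at (270,243). I'll lower them the rest of the way.

Run:
```python
from h import *
from cell import manip
print(swing(manip,1.45,.08,9,rate=.07)[-3:])
for th in (.04,.02,.01,0.,-.01):
    r=swing(manip,th,th,1,rate=.03)[0]; print(r,manip.state()["tool_pos"].round(4))
    if r[1][2]>12: break
print(manip.state()["clock"])
```

```text
[(np.float64(0.38), [1.8, -5.5, -0.7], 0.0259), (np.float64(0.23), [1.5, -5.4, -1.4], 0.0254), (np.float64(0.08), [0.6, -7.1, -1.0], 0.0258)]
(np.float64(0.04), [0.1, -6.3, -1.1], 0.0255) [ 0.4996 -0.0664  0.0588]
(np.float64(0.02), [-0.8, -7.5, -0.3], 0.0256) [ 0.4996 -0.0664  0.0559]
(np.float64(0.01), [0.1, -7.1, -1.2], 0.0258) [ 0.4996 -0.0664  0.0544]
(np.float64(0.0), [-1.6, -7.1, 3.6], 0.026) [ 0.4997 -0.0664  0.0534]
(np.float64(-0.01), [-7.5, -6.2, 11.9], 0.0255) [ 0.4999 -0.0664  0.0527]
33.2833
```

Run:
```python
from h import *
from cell import manip, cams
manip.set_gripper(0,8); print(manip.state()["contact_force"])
for th in (-.02,-.03):
    r=swing(manip,th,th,1,rate=.03)[0]; print(r)
    if r[1][2]>15: break
manip.set_gripper(.06); manip.dwell(.3); ph=phis(0)
manip.move_linear(pose(0,ph,back=.08)[0],rate=.2)
manip.move_linear([.42,-.08,.26],rate=.25,rot=orient(PSI,0))
s=manip.state(); c=cams.capture("wrist"); P,cc=wcloud(c,s); np.savez("w7.npz",P=P,**cc); cv2.imwrite("pics/w7.png",c["image"])
A=np.c_[EX,[-EX[1],EX[0],0],EZ]; q=(P-H)@A
top=q[(q[...,0]>-.12)&(q[...,0]<-.02)&(abs(q[...,1])<.08)]; k=np.polyfit(top[:,0],top[:,2],1); print("top slope",k, "z0",.06+np.median(top[:,2]))
d=q[(q[...,0]<-.131)&(q[...,0]>-.19)&(abs(q[...,1])<.04)&(q[...,2]>-.012)&(q[...,2]<.02)]
for a in np.arange(-.182,-.14,.004):
    t=d[(d[:,0]>=a)&(d[:,0]<a+.004)]
    if len(t): print(a.round(3),t[:,1].min().round(4),t[:,1].max().round(4),(np.median(t[:,2])*1e3).round(1),len(t))
print(s["clock"])
```

```text
[-0.93399704 -6.80227941  1.08286616]
(np.float64(-0.02), [-2.9, -6.2, 5.3], 0.0265)
(np.float64(-0.03), [-3.4, -5.1, 7.2], 0.0264)
top slope [0.01819818 0.03267429] z0 0.09112408599436317
-0.182 -0.0057 0.0057 11.5 11
-0.178 -0.0075 0.0074 12.3 68
-0.174 -0.0075 0.0073 12.2 89
-0.17 -0.0059 0.0064 11.9 75
-0.166 -0.0059 0.0063 11.9 60
-0.162 -0.0059 0.0063 11.7 75
-0.158 -0.0111 0.0061 11.8 81
-0.154 -0.0128 0.0129 11.9 148
-0.15 -0.0129 0.0136 12.3 155
-0.146 -0.0119 0.0119 11.7 143
-0.142 -0.0119 0.0118 11.8 145
36.2667
```

View pics/w7.png

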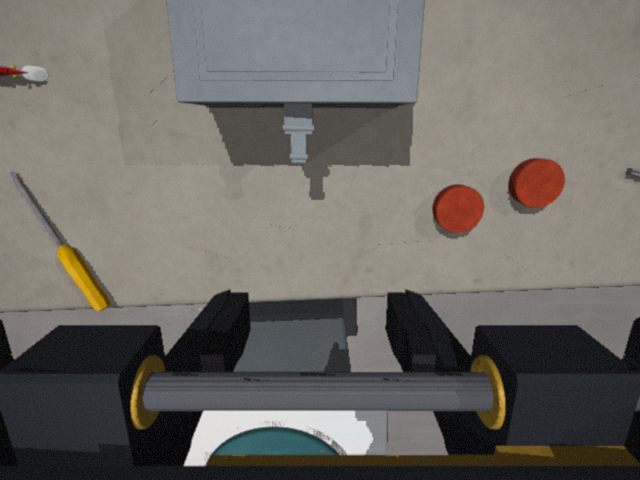

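The case is shut again, with the tabs back at (298,128) and (298,162) at their original height. Next I'll pinch the end pin and lift the outer lid alone.

Run:
```python
from h import *
from cell import manip, cams
ph=lambda th:-.4*th
k=dict(r=.1755,n=.010)
manip.set_gripper(.04,25)
p,o=pose(0,0,back=.07,**k); manip.move_linear(p,rate=.2,rot=o)
manip.move_linear(pose(0,0,**k)[0],rate=.1)
manip.set_gripper(0,25); s=manip.state(); print(s["gripper_width"],s["grasp_force"],s["contact_force"])
print(swing(manip,0,.95,9,rate=.07,phi=ph,**k)); manip.dwell(.3)
s=manip.state(); print(s["clock"],s["gripper_width"],s["grasp_force"],s["contact_force"])
c=cams.capture("scene"); cv2.imwrite("pics/s8.png",cv2.resize(c["image"][140:340,200:440],None,fx=2.5,fy=2.5,interpolation=2)); np.savez("s8.npz",**c)
```

```text
0.014271049206971134 25.280544301494956 [-0.85681085 -3.23605912  3.01288458]Traceback (most recent call last):
  File "<stdin>", line 9, in <module>
TypeError: swing() got multiple values for argument 'n'
```

The pin is gripped (14 mm, 25 N). The script then stopped on an argument name clash of mine before anything moved. I'll rename the argument and continue.

```bash
sed -i 's/def swing(manip,a,b,n,/def swing(manip,a,b,N,/; s/linspace(a,b,n+1)/linspace(a,b,N+1)/' h.py
python3 - <<'E'
from h import *
from cell import manip, cams
ph=lambda th:-.4*th
k=dict(r=.1755,n=.010)
for f in swing(manip,0,.95,9,rate=.07,phi=ph,**k): print(f)
manip.dwell(.3)
s=manip.state(); print(s["clock"],s["gripper_width"],s["grasp_force"],s["contact_force"])
c=cams.capture("scene"); cv2.imwrite("pics/s8.png",cv2.resize(c["image"][140:340,200:440],None,fx=2.5,fy=2.5,interpolation=2)); np.savez("s8.npz",**c)
E
```

```text
(np.float64(0.11), [1.2, -4.3, -1.6], 0.0144)
(np.float64(0.21), [1.1, -7.0, -0.6], 0.0144)
(np.float64(0.32), [1.7, -5.8, -1.4], 0.0144)
(np.float64(0.42), [1.1, -5.9, -2.3], 0.0142)
(np.float64(0.53), [0.7, -5.2, -1.6], 0.0139)
(np.float64(0.63), [-0.2, -5.8, -1.7], 0.0142)
(np.float64(0.74), [-1.7, -5.5, -0.2], 0.0142)
(np.float64(0.84), [-1.5, -5.7, 0.9], 0.0146)
(np.float64(0.95), [-1.8, -5.6, 0.5], 0.0143)
43.0583 0.014242950809302003 24.999385632108897 [-2.0122169  -5.72560579  0.23779019]
```

View pics/s8.png

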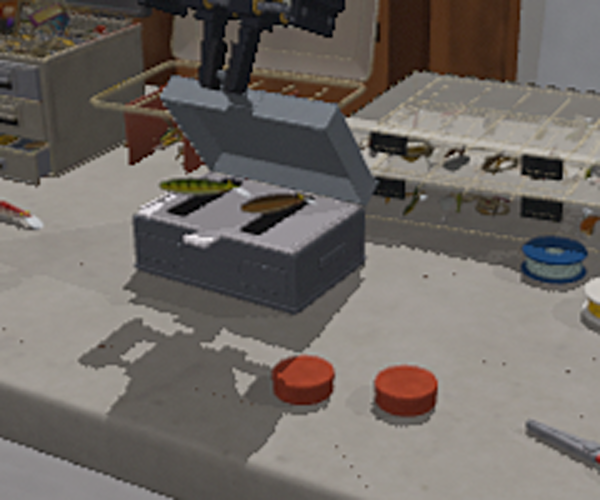

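The outer lid is held about halfway open (tab in the fingers at about (235,90)). The inner lid is shut, with its tab at (205,238) and the lures exposed, so I'm handing in.

```bash
python3 -c "
from cell import order
print(order.close_job())"
```

```text
the job is handed in; nothing more can be done
None
```

I handed the job in at about 43 s of the 72 s limit: the tin lies flat in the large compartment, the inner lid is shut, and the gripper holds the outer lid at about 0.95 rad; no verdict was returned.

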